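# Load the food warmer and snap its rocker switch on

## Task

Warm up the lunch: slide the lidded glass tub along the white food warmer's tray until it sits fully home, flat against the back stop, and only then press the raised end of the red rocker switch until it snaps over to on. Be gentle: never press hard on the tub, the warmer or the switch, and leave the other things on the table alone.

Things in the scene. Friction and masses are not known exactly. Their poses are not given: they have to be found in the camera images.
- warmer: White food warmer, fixed. Origin at table height under the centre of the tub's home place; +x runs from the open front to the back stop, +y to the switch side. Tray top 8 mm up, from x = -140 to +50 mm; stop face at x = +50 mm, 71 mm high; rails 23 mm high, inner faces at y = +-80 mm. Switch pivot at x = -30, y = +132 mm. Over 22 N between anything and the warmer or its switch is too much.
- housing_top (a point): Centre of the top of the switch housing (94 x 72 mm), 60 mm above the table, axes as the warmer's. A stiff grey column comes out of it by an amount that is not measured; on it, straight above this point, pivots the middle of the red rocker paddle (68 mm along x, 36 along y, 9 thick). Its top there is 22 to 68 mm above this point, different each time: find it by feel.
- rocker (a joint): Angle of the red paddle (rad): 0 off (its end towards the warmer's -x up by 7 mm), 0.22 level (dead centre), 0.44 on (that end down). A spring holds it at either side: a force of about 10 N down on the raised end, 30 mm from the pivot, takes it to the centre; beyond, it snaps over by itself and the force falls away.
- tub_center (a point): Lidded rectangular glass food tub, 100 mm along its x, 140 mm along its y (over the lid), 60 mm high, 0.2 kg, loose on the tray, x roughly along the warmer's x. Point at its centre, half-way up (30 mm). Home when it is over the warmer's origin and square to it. The lid's edges bow a little, so a push in the middle may leave it skewed: then push the lagging side.
- tomato: Bystander: red tomato, 77 mm, origin at its underside.
- mandarin: Bystander: mandarin, 48 mm, origin at its underside.
- avocado: Bystander: dark avocado, 88 mm, origin at its underside.
- mug: Bystander: black and red mug, 97 mm high, origin at its underside.
Things that resemble listed ones, but are neither listed nor needed, are in the scene too. What is shaped like the part that bears tub_center but blue is not meant.

How it is judged:
By the outcome, as a careful person would: the job done as asked, in the order asked, and still so for the second after the job is handed in, with the robot touching nothing.
It also fails if it takes over 61 s, if anything falls off the work surface, if the arm or the gripper's body presses on something with over 40 N, if the wrist force passes 120 N, or if a joint passes its speed limit or range.

## Robot

A 6-joint arm with a two-finger parallel gripper is mounted at the origin on a cart in front of the work surface, level with it; the furniture and walls round the work are solid. World frame = base frame: x ahead of the robot, y to its left, z up, the work surface at z = 0. Lengths are in mm, angles in rad, forces in N, time in s.
With the tool pointing down it reaches from about 425 to 950 mm from the base axis. Payload 3.5 kg.
Tool frame: the origin (TCP) lies midway between the tips of the shut fingers; the grasp point (between the pads) lies 19 mm behind it; z points along the fingers, y is the line along which they close (so a half turn about z gives the same grasp; the last joint's range is limited). The gripper opens to 85 mm and grips with 20 to 120 N. Pads are 22 mm wide; open, the fingers measure 114 mm over their backs; the gripper's body (76 mm by 85 mm) begins 54 mm behind the grasp point. The pads swing forward as they close: fully open they stand 13 mm farther back than shut.
Start: joints at [1.142, 0.286, 1.577, -0, 1.279, -0.15], TCP at [185.725, 648.932, 231.325] pointing down, gripper open.
Joint ranges: [-2.77, 2.77], [-0.9, 2.22], [0.21, 2.48], [-1.53, 4.67], [0.24, 2.81], [-2.84, 2.84]. Speed limits (rad/s): [2.79, 2.79, 3.14, 3.14, 3.14, 3.14].

## Interface

Orientations are given as [roll, pitch, yaw] about the fixed x, y, z axes, in that order (R = Rz(yaw) Ry(pitch) Rx(roll)).
In Python, from workcell import read_state, snapshot, job_done, cut_out, place_of gives the robot as it stands.
- The arm moves only by the tool servo_tool, never from a script. Its argument "series" is a list of rows, each an object with "offset": the shift along the tool's x, y, z in units of 40 mm (1.0 is 40 mm), a list of three; "delta_rot": the turn, a rotation vector about the tool's x, y, z in units of 10 degrees (1.0 is 10 degrees), a list of three. In form: [{"offset": [dx, dy, dz], "delta_rot": [wx, wy, wz]}, ...]. A call has exactly 5 rows; each row shifts and turns the commanded pose from where the row before left it, along the tool's axes as they then stand; what a row does not reach is not made up. A row lasts 1/8 s, in which the tool goes at most 62.5 mm and 10.7 degrees, less where a joint would pass 70% of its speed; a pose out of reach is approached as far as the arm can. A call with a number of a shift or a turn outside -1 to 1 is refused whole. A call with a gripper value outside its range is refused whole. "gripper" is the gripper's target within -1 to 1 (shut at 1, half-way at 0, fully open at -1), set as the call begins (left out, the last holds). The fingers move at their own pace and stop on an object; "force" is the grip in N (left out, the last holds). Time passes only in rows, so rows that do not move let the fingers close, or fill a call up. It gives the time, the measured TCP pose, the force, the opening and the grip force at its end, in the units of the state.
- read_state(): the state, without advancing time (a new reading comes with each control period).
- snapshot(name): name is "side" or "top" or "wrist"; returns a dict with "color" (400x640x3 uint8, red, green, blue), "K" (3x3 intrinsics, pixels), "xyz" and "attitude" of the camera in the world. Camera axes: x right, y down, z forward; pixel columns grow to the right and rows downward; lengths in mm; the calibration is good to about 2 mm. The wrist camera is an equidistant fisheye: a pixel r from the principal point sees the ray r / f radians off the axis. A picture is of the moment at which its call begins. There is no depth.
- job_done(): hands the job in; it is judged then, once.
Trained networks look in a picture, given as the dict that the camera call returned (one of the last four; its "shot" number tells which), for a name from the list of things; names that differ only in an ending like _2 or _b are one class to them, and where a whole thing is asked for, a point or a joint stands for the part that bears it (a point fixed in the world has none). Each returns a list of dicts, best first, with "p" (0 to 1); they miss things now and then, are a little off and sometimes report something else, mostly with a low value. They report only what shows in the picture. A call takes as long as a camera call. They do not tell look-alikes from the thing itself.
- cut_out(picture, label): "mask" (400x640 bool, what is visible of it).
- place_of(picture, label): "centre" ([x, y, z] in mm, in the coordinates of the camera as it stood for that picture, good to about 4 mm: a listed point, or the origin of a listed thing).
The state is a dict: "clock": time; "joint_pos": joint angles; "qvel": joint speeds; "joint_efforts": joint torques, N m; "tcp_pos": TCP position; "tcp_rot": TCP orientation; "force": force on the tool from outside, world axes, zero at the start; "moment": the same for the moment, N m; "opening": finger opening in mm; "grasp_force": force on a finger pad.
Only numpy, scipy, OpenCV 4.12 (cv2) and the standard library are available. Lean on these libraries where they do the work, as an engineer would, in place of code of your own. Each camera call takes 0.05 s, during which the arm holds its last target. There are 200 camera calls.

## Working session

There is one attempt and no reset: what is moved stays moved. The work goes in short steps, Python scripts to look and compute and a tool call to move; the robot and the scene stay as the last step left them, time stands still between calls to the robot, and variables do not carry over. Pictures are saved under pics/ and viewed, at most 10 in all, crops included, and the job is handed in when it is done.

Besides the shell and the picture viewer there is one more tool, called as a command line: name --argument value ..., lists and objects as JSON in quotes. servo_tool: Moves the arm, as the interface text tells. Its arguments: {"type":"object","properties":{"series":{"type":"array","items":{"type":"object","properties":{"offset":{"type":"array","items":{"type":"number"}},"delta_rot":{"type":"array","items":{"type":"number"}}}}},"gripper":{"type":"number"},"force":{"type":"number"}},"required":["series"]}

```bash
ls; mkdir -p pics
cat > h.py <<'E'
import numpy as np, cv2
from scipy.spatial.transform import Rotation as R
from workcell import *
def cam(p):
    a=np.array(p["attitude"],float)
    return a if a.shape==(3,3) else R.from_euler('xyz',a).as_matrix()
def w(p,c): return cam(p)@np.array(c)+np.array(p["xyz"])
def save(p,n): cv2.imwrite('pics/'+n,p["color"][:,:,::-1])
def onz(p,u,v,z):
    K=np.array(p["K"]); d=cam(p)@np.array([(u-K[0,2])/K[0,0],(v-K[1,2])/K[1,1],1]); o=np.array(p["xyz"])
    return o+d*(z-o[2])/d[2]
E
python3 - <<'E'
from h import *
print(read_state())
for n in ["top","side"]:
    p=snapshot(n); save(p,n+'1.png'); print(n,p["xyz"],p["attitude"],p["K"])
    for l in ["warmer","housing_top","tub_center","rocker","mug","tomato","mandarin","avocado"]:
        try: print(l,[(round(d["p"],2),np.round(w(p,d["centre"])).tolist()) for d in place_of(p,l)[:3]])
        except Exception as e: print(l,e)
E
```

```text
pics
{'clock': 0.0, 'joint_pos': array([ 1.14198044e+00,  2.87210526e-01,  1.57817586e+00, -9.44935253e-06,
        1.27861951e+00, -1.49996114e-01]), 'qvel': array([0.00086098, 0.00152148, 0.00106745, 0.0002721 , 0.00037163,
       0.00056899]), 'joint_efforts': array([-3.92250231e-04, -4.05971575e+01, -2.92630577e+01, -1.88500585e-04,
        5.69128519e-03,  9.01352678e-06]), 'tcp_pos': array([185.46712887, 648.33143425, 229.91789935]), 'tcp_rot': array([-3.13920516e+00, -3.51680048e-04,  2.86277519e+00]), 'force': array([-0.01875283, -0.24148419, -0.03226965]), 'moment': array([-0.00969287,  0.06994581,  0.02269832]), 'grasp_force': 0.0, 'opening': 85.04293979202446}
top [ 267.73606364   14.90845343 1287.56703779] [-2.91766974e+00 -2.72748584e-03 -1.53578092e+00] [[400.46146179   0.         311.6486425 ]
 [  0.         400.46146179 204.74379694]
 [  0.           0.           1.        ]]
warmer [(0.61, [621.0, -21.0, -2.0])]
housing_top [(0.79, [567.0, 102.0, 60.0])]
tub_center [(0.95, [557.0, -37.0, 40.0]), (0.79, [356.0, 67.0, 32.0])]
rocker it knows: avocado, housing_top, mandarin, mug, tomato, tub_center, warmer
mug [(0.86, [693.0, -390.0, 1.0])]
tomato [(0.94, [684.0, 429.0, -3.0]), (0.17, [579.0, -374.0, -0.0])]
mandarin [(0.65, [580.0, -371.0, 2.0])]
avocado [(0.86, [400.0, -343.0, 6.0])]
side [ 596.89432123 -929.5590059   722.5088058 ] [-2.1822797  -0.00642635  0.07546063] [[373.05750875   0.         328.31776264]
 [  0.         373.05750875 198.34245282]
 [  0.           0.           1.        ]]
warmer [(0.57, [622.0, -19.0, 1.0])]
housing_top [(0.7, [573.0, 102.0, 60.0])]
tub_center [(0.97, [554.0, -34.0, 38.0]), (0.82, [356.0, 64.0, 30.0])]
rocker it knows: avocado, housing_top, mandarin, mug, tomato, tub_center, warmer
mug [(0.61, [692.0, -391.0, 3.0])]
tomato [(0.84, [686.0, 429.0, 4.0])]
mandarin [(0.21, [681.0, 428.0, 0.0])]
avocado [(0.67, [407.0, -343.0, -0.0])]
```

View pics/top1.png

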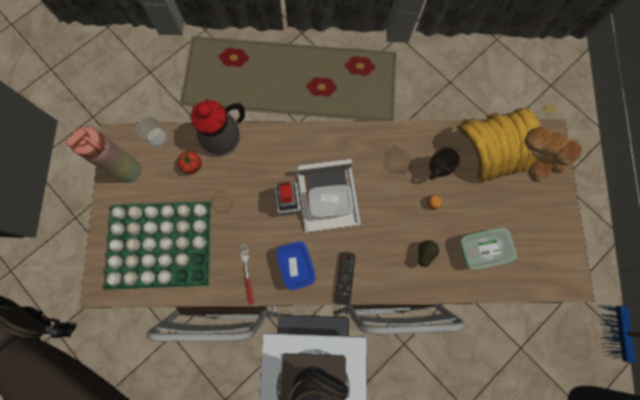

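View pics/side1.png

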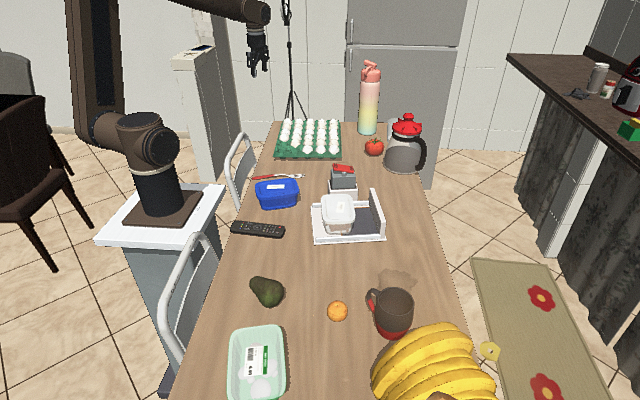

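The white tub on the warmer is at (329,201) in the top picture. The look-alikes are the blue tub at (296,266) and the green box at (488,248). By the description I choose the white one and check it in a close crop.

Run:
```python
import cv2,numpy as np
t=cv2.imread('pics/top1.png')[150:240,265:370]; s=cv2.imread('pics/side1.png')[155:250,300:395]
a=cv2.resize(t,(420,360),interpolation=cv2.INTER_CUBIC); b=cv2.resize(s,(360,360),interpolation=cv2.INTER_CUBIC)
cv2.imwrite('pics/crop1.png',np.hstack([a,b]))
```

```text
(no output)
```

View pics/crop1.png

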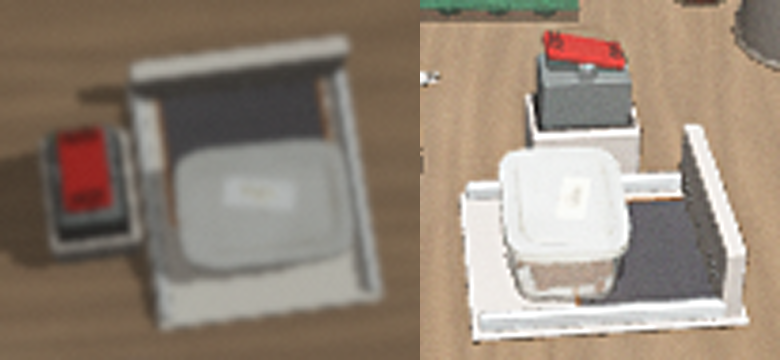

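The close crop confirms it: a clear glass tub with a white lid stands in the warmer, short of the back stop. The red rocker sits on the grey housing at top (285,193). Next I fit the warmer pose from its edges.

```bash
cat > pose.py <<'E'
from h import *
p=snapshot("top")
f=lambda u,v,z:onz(p,265+u/4,150+v/4,z)[:2]
for n,a,b,z in [("stopback",(130,68),(345,38),71),("stopfront",(133,82),(350,52),71),("frontedge",(160,328),(382,297),10),("rrail in",(348,110),(370,292),23),("paddle",(60,135),(70,212),88)]:
    A,B=f(*a,z),f(*b,z); d=B-A; print(n,A.round(),B.round(),"ang",np.degrees(np.arctan2(d[1],d[0])).round(1))
m=[x for x in cut_out(p,"tub_center")][0]["mask"]
print(m.sum(), cv2.minAreaRect(np.argwhere(m)[:,::-1].astype(np.float32)))
c,s,_=cv2.minAreaRect(np.argwhere(m)[:,::-1].astype(np.float32))
bx=cv2.boxPoints(cv2.minAreaRect(np.argwhere(m)[:,::-1].astype(np.float32)))
print([onz(p,*q,66)[:2].round().tolist() for q in bx])
E
python3 pose.py
```

```text
stopback [666.  71.] [ 698. -100.] ang -79.6
stopfront [655.  68.] [ 686. -104.] ang -79.7
frontedge [468.  40.] [ 500. -139.] ang -79.9
rrail in [ 652. -108.] [ 501. -127.] ang -172.6
paddle [604. 122.] [543. 111.] ang -169.9
1411 ((295.3042907714844, 264.8736877441406), (45.75538635253906, 32.5119743347168), 72.6459732055664)
[[407.0, 135.0], [440.0, 41.0], [310.0, -5.0], [278.0, 87.0]]
```

servo_tool --series '[{"offset": [-1, 1, 0], "delta_rot": [0, 0, -0.5]}, {"offset": [-1, 1, 0], "delta_rot": [0, 0, -0.5]}, {"offset": [-1, 1, 0], "delta_rot": [0, 0, -0.5]}, {"offset": [-1, 1, 0], "delta_rot": [0, 0, -0.5]}, {"offset": [-1, 1, 0], "delta_rot": [0, 0, -0.5]}]' --gripper -1

```text
clock: 1.52
tcp_pos: [405.6, 826.4, 231.6]
tcp_rot: [3.141, 0.001, -2.982]
force: [0.4, 1.0, 0.7]
opening: 85.2
grasp_force: 0.0
```

servo_tool --series '[{"offset": [0.1, -1, 0], "delta_rot": [0, 0, -0.1]}, {"offset": [0.1, -1, 0], "delta_rot": [0, 0, 0]}, {"offset": [0.1, -1, 0], "delta_rot": [0, 0, 0]}, {"offset": [0.1, -1, 0], "delta_rot": [0, 0, 0]}, {"offset": [0.1, -1, 0], "delta_rot": [0, 0, 0]}]'

```text
clock: 2.15
tcp_pos: [418.3, 623.9, 231.2]
tcp_rot: [-3.142, 0.0, -2.967]
force: [0.5, -0.0, 0.6]
opening: 85.4
grasp_force: 0.0
```

servo_tool --series '[{"offset": [0.1, -1, 0], "delta_rot": [0, 0, 0]}, {"offset": [0.1, -1, 0], "delta_rot": [0, 0, 0]}, {"offset": [0.1, -1, 0], "delta_rot": [0, 0, 0]}, {"offset": [0.1, -1, 0], "delta_rot": [0, 0, 0]}, {"offset": [0.1, -1, 0], "delta_rot": [0, 0, 0]}]'

```text
clock: 2.78
tcp_pos: [433.4, 423.5, 231.5]
tcp_rot: [3.141, 0.0, -2.967]
force: [0.5, -0.2, -0.4]
opening: 85.3
grasp_force: 0.0
```

servo_tool --series '[{"offset": [0.1, -1, 0], "delta_rot": [0, 0, 0]}, {"offset": [0.1, -1, 0], "delta_rot": [0, 0, 0]}, {"offset": [0.1, -1, 0], "delta_rot": [0, 0, 0]}, {"offset": [0.1, -1, 0], "delta_rot": [0, 0, 0]}, {"offset": [0.1, -1, 0], "delta_rot": [0, 0, 0]}]'

```text
clock: 3.4
tcp_pos: [448.4, 223.1, 231.6]
tcp_rot: [-3.142, 0.001, -2.966]
force: [0.1, 0.3, 0.9]
opening: 85.5
grasp_force: 0.0
```

servo_tool --series '[{"offset": [0.1, -1, 0], "delta_rot": [0, 0, 0]}, {"offset": [0.1, -1, 0], "delta_rot": [0, 0, 0]}, {"offset": [0.1, -1, 0], "delta_rot": [0, 0, 0]}, {"offset": [0.1, -1, 0], "delta_rot": [0, 0, 0]}, {"offset": [0.1, -1, 0], "delta_rot": [0, 0, 0]}]'

```text
clock: 4.03
tcp_pos: [463.6, 22.6, 231.7]
tcp_rot: [-3.141, 0.001, -2.967]
force: [0.6, -0.3, -0.1]
opening: 85.2
grasp_force: 0.0
```

servo_tool --series '[{"offset": [0, -0.92, 0], "delta_rot": [0, 0, -0.02]}, {"offset": [0, -0.92, 0], "delta_rot": [0, 0, 0]}, {"offset": [0, 0, 0.9], "delta_rot": [0, 0, 0]}, {"offset": [0, 0, 0.9], "delta_rot": [0, 0, 0]}, {"offset": [0, 0, 0], "delta_rot": [0, 0, 0]}]'

```text
clock: 4.65
tcp_pos: [474.3, -48.0, 156.5]
tcp_rot: [3.138, -0.006, -2.963]
force: [0.6, -0.2, -0.3]
opening: 85.6
grasp_force: 0.0
```

Run:
```python
from h import *
p=snapshot("wrist"); save(p,'w1.png'); print(p["xyz"],p["K"])
for l in ["warmer","housing_top","tub_center"]:
    print(l,[(round(d["p"],2),np.round(w(p,d["centre"]),1).tolist()) for d in place_of(p,l)[:3]])
p=snapshot("side")
print([(round(d["p"],2),np.round(w(p,d["centre"]),1).tolist()) for d in place_of(p,"tub_center")[:3]])
```

```text
[395.31279989 -62.0876235  299.60646683] [[309.70691629   0.         320.08529096]
 [  0.         309.70691629 199.06207547]
 [  0.           0.           1.        ]]
warmer []
housing_top []
tub_center [(0.95, [360.3, 64.4, 30.5]), (0.82, [562.1, -37.5, 37.0])]
[(0.89, [556.1, -36.7, 39.6]), (0.68, [354.5, 60.9, 31.8])]
```

View pics/w1.png

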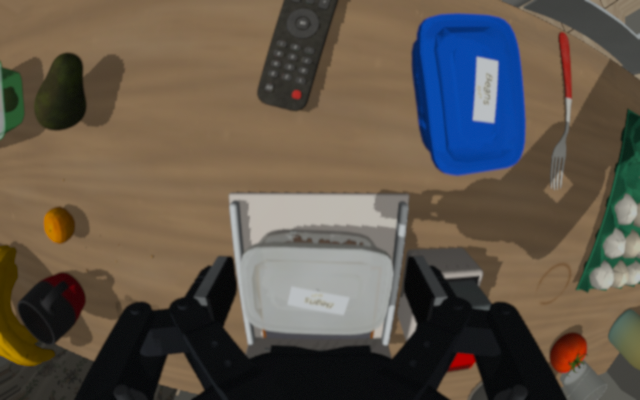

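The wrist view shows the white tub (315,290) squared in the warmer tray. The front edge is at row 193 and horizontal, so the yaw is good; both open fingers straddle the centre. I lower behind the tub and push with both fingers.

servo_tool --series '[{"offset": [0, 0, 0.8], "delta_rot": [0, 0, 0]}, {"offset": [0, 0, 0.8], "delta_rot": [0, 0, 0]}, {"offset": [0, 0, 0.8], "delta_rot": [0, 0, 0]}, {"offset": [0, 0, 0.7], "delta_rot": [0, 0, 0]}, {"offset": [0, 0, 0], "delta_rot": [0, 0, 0]}]'

```text
clock: 5.58
tcp_pos: [475.3, -48.1, 34.2]
tcp_rot: [3.14, -0.003, -2.963]
force: [0.2, -0.4, -0.5]
opening: 85.5
grasp_force: 0.0
```

servo_tool --series '[{"offset": [-0.25, 0, 0], "delta_rot": [0, 0, 0]}, {"offset": [-0.15, 0, 0], "delta_rot": [0, 0, 0]}, {"offset": [-0.15, 0, 0], "delta_rot": [0, 0, 0]}, {"offset": [-0.15, 0, 0], "delta_rot": [0, 0, 0]}, {"offset": [-0.15, 0, 0], "delta_rot": [0, 0, 0]}]'

```text
clock: 6.2
tcp_pos: [510.1, -42.4, 35.4]
tcp_rot: [3.141, -0.001, -2.963]
force: [-2.6, -0.2, 1.1]
opening: 85.3
grasp_force: 0.9
```

servo_tool --series '[{"offset": [-0.2, 0, 0], "delta_rot": [0, 0, 0]}, {"offset": [-0.2, 0, 0], "delta_rot": [0, 0, 0]}, {"offset": [-0.2, 0, 0], "delta_rot": [0, 0, 0]}, {"offset": [-0.2, 0, 0], "delta_rot": [0, 0, 0]}, {"offset": [0, 0, 0], "delta_rot": [0, 0, 0]}]'

```text
clock: 6.82
tcp_pos: [542.4, -36.7, 35.4]
tcp_rot: [-3.141, 0.001, -2.963]
force: [-0.6, -0.7, -0.5]
opening: 85.2
grasp_force: 0.0
```

servo_tool --series '[{"offset": [-0.08, 0, 0], "delta_rot": [0, 0, 0]}, {"offset": [-0.08, 0, 0], "delta_rot": [0, 0, 0]}, {"offset": [-0.08, 0, 0], "delta_rot": [0, 0, 0]}, {"offset": [-0.06, 0, 0], "delta_rot": [0, 0, 0]}, {"offset": [0, 0, 0], "delta_rot": [0, 0, 0]}]'

```text
clock: 7.45
tcp_pos: [553.5, -34.6, 35.3]
tcp_rot: [-3.141, 0.0, -2.963]
force: [-0.2, 0.3, -0.3]
opening: 85.6
grasp_force: 0.2
```

servo_tool --series '[{"offset": [-0.03, 0, 0], "delta_rot": [0, 0, 0]}, {"offset": [-0.03, 0, 0], "delta_rot": [0, 0, 0]}, {"offset": [-0.03, 0, 0], "delta_rot": [0, 0, 0]}, {"offset": [0, 0, 0], "delta_rot": [0, 0, 0]}, {"offset": [0, 0, 0], "delta_rot": [0, 0, 0]}]'

```text
clock: 8.07
tcp_pos: [556.9, -34.0, 35.3]
tcp_rot: [-3.142, 0.0, -2.963]
force: [-0.4, -0.3, -0.2]
opening: 85.4
grasp_force: 0.4
```

servo_tool --series '[{"offset": [-0.03, 0, 0], "delta_rot": [0, 0, 0]}, {"offset": [-0.03, 0, 0], "delta_rot": [0, 0, 0]}, {"offset": [-0.02, 0, 0], "delta_rot": [0, 0, 0]}, {"offset": [0, 0, 0], "delta_rot": [0, 0, 0]}, {"offset": [0, 0, 0], "delta_rot": [0, 0, 0]}]'

```text
clock: 8.7
tcp_pos: [560.1, -33.5, 35.3]
tcp_rot: [-3.142, 0.0, -2.963]
force: [-1.1, -0.0, 0.2]
opening: 85.6
grasp_force: 0.4
```

```bash
cat > look.py <<'E'
import sys
from h import *
s=read_state(); print(s["tcp_pos"],s["force"],s["moment"])
a=np.radians(10.2); 
t=s["tcp_pos"][:2]-[622,-22]; print("tcp in warmer",t@np.array([[np.cos(a),-np.sin(a)],[np.sin(a),np.cos(a)]]))
for n in ["top","side"]:
    p=snapshot(n); i=p["color"][:,:,::-1]
    for l in ["tub_center","warmer","housing_top"]: print(n,l,[(round(d["p"],2),np.round(w(p,d["centre"]),1).tolist()) for d in place_of(p,l)[:2]])
    c=i[150:240,265:370] if n=="top" else i[155:250,300:395]
    c=cv2.resize(c,(420,400),interpolation=cv2.INTER_CUBIC) if n=="top" else cv2.resize(c,(380,400),interpolation=cv2.INTER_CUBIC)
    o=c if n=="top" else np.hstack([o,c])
cv2.imwrite('pics/'+sys.argv[1],o)
E
python3 look.py l2.png
```

```text
[560.08838191 -33.48424112  35.34765955] [-1.12530614 -0.01808769  0.15595879] [-0.02602468  0.10122019  0.01353532]
tcp in warmer [-62.96682646  -0.33913686]
top tub_center []
top warmer []
top housing_top [(0.62, [566.1, 98.1, 60.2])]
side tub_center [(0.78, [614.7, -23.2, 39.7]), (0.7, [356.6, 64.4, 27.1])]
side warmer [(0.74, [619.8, -19.1, -0.8])]
side housing_top [(0.96, [571.7, 104.0, 60.9])]
```

View pics/l2.png

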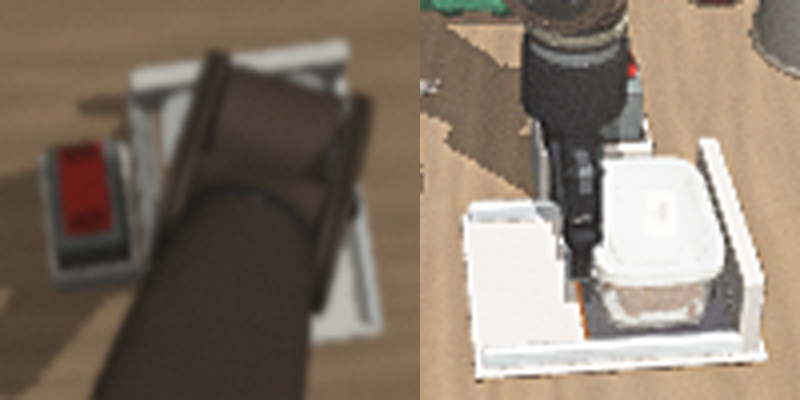

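The tub is nearly at the stop, with a thin gap left. I continue in small steps until the force rises.

servo_tool --series '[{"offset": [-0.03, 0, 0], "delta_rot": [0, 0, 0]}, {"offset": [-0.02, 0, 0], "delta_rot": [0, 0, 0]}, {"offset": [0, 0, 0], "delta_rot": [0, 0, 0]}, {"offset": [0, 0, 0], "delta_rot": [0, 0, 0]}, {"offset": [0, 0, 0], "delta_rot": [0, 0, 0]}]'

```text
clock: 9.72
tcp_pos: [562.0, -33.1, 35.3]
tcp_rot: [-3.142, 0.0, -2.963]
force: [-1.8, 0.0, -0.3]
opening: 85.4
grasp_force: 0.5
```

servo_tool --series '[{"offset": [-0.03, 0, 0], "delta_rot": [0, 0, 0]}, {"offset": [0, 0, 0], "delta_rot": [0, 0, 0]}, {"offset": [0, 0, 0], "delta_rot": [0, 0, 0]}, {"offset": [0, 0, 0], "delta_rot": [0, 0, 0]}, {"offset": [0, 0, 0], "delta_rot": [0, 0, 0]}]'

```text
clock: 10.35
tcp_pos: [563.2, -32.9, 35.3]
tcp_rot: [-3.142, 0.0, -2.963]
force: [-1.8, -0.2, 0.0]
opening: 85.7
grasp_force: 0.5
```

servo_tool --series '[{"offset": [-0.03, 0, 0], "delta_rot": [0, 0, 0]}, {"offset": [0, 0, 0], "delta_rot": [0, 0, 0]}, {"offset": [0, 0, 0], "delta_rot": [0, 0, 0]}, {"offset": [0, 0, 0], "delta_rot": [0, 0, 0]}, {"offset": [0, 0, 0], "delta_rot": [0, 0, 0]}]'

```text
clock: 10.98
tcp_pos: [563.6, -32.7, 35.2]
tcp_rot: [3.141, -0.002, -2.963]
force: [-4.6, -1.0, 2.9]
opening: 85.3
grasp_force: 2.6
```

servo_tool --series '[{"offset": [-0.03, 0, 0], "delta_rot": [0, 0, 0]}, {"offset": [0, 0, 0], "delta_rot": [0, 0, 0]}, {"offset": [0, 0, 0], "delta_rot": [0, 0, 0]}, {"offset": [0, 0, 0], "delta_rot": [0, 0, 0]}, {"offset": [0, 0, 0], "delta_rot": [0, 0, 0]}]'

```text
clock: 11.6
tcp_pos: [563.7, -32.6, 35.0]
tcp_rot: [3.141, -0.005, -2.963]
force: [-8.5, -1.4, 4.6]
opening: 85.5
grasp_force: 4.3
```

Contact with the stop at about 8.5 N. I back off and check how square it sits.

servo_tool --series '[{"offset": [0.4, 0, 0], "delta_rot": [0, 0, 0]}, {"offset": [0.6, 0, 0], "delta_rot": [0, 0, 0]}, {"offset": [0.5, 0, -1], "delta_rot": [0, 0, 0]}, {"offset": [0.3, 0, -1], "delta_rot": [0, 0, 0]}, {"offset": [0, 0, -1], "delta_rot": [0, 0, 0]}]'

```text
clock: 12.22
tcp_pos: [495.0, -45.3, 156.8]
tcp_rot: [-3.141, 0.003, -2.964]
force: [0.6, -0.5, 0.4]
opening: 85.6
grasp_force: 0.0
```

Run:
```python
from h import *
p=snapshot("wrist"); K=np.array(p["K"])
# undistort: virtual pinhole view straight down in camera's axes, rotated so warmer x is up
a=np.radians(10.2); W=np.array([[np.cos(a),-np.sin(a)],[np.sin(a),np.cos(a)]])
def project(X):
    c=(X-np.array(p["xyz"]))@cam(p); r=np.hypot(c[...,0],c[...,1]); th=np.arctan2(r,c[...,2]); k=K[0,0]*th/r
    return (K[0,2]+c[...,0]*k).astype(np.float32),(K[1,2]+c[...,1]*k).astype(np.float32)
# rectified to z=66 plane, 3px/mm, warmer x in -120..70 , y -100..100
xs=np.arange(70,-120,-1/3); ys=np.arange(100,-100,-1/3)
gx,gy=np.meshgrid(xs,ys,indexing='ij'); q=np.stack([gx,gy],-1)@W.T+[622,-22]
X=np.concatenate([q,np.full(q.shape[:2]+(1,),66.)],-1)
u,v=project(X); cv2.imwrite('pics/rect.png',cv2.remap(np.ascontiguousarray(p["color"][:,:,::-1]),u,v,cv2.INTER_CUBIC))
print([(round(d["p"],2),np.round(w(p,d["centre"]),1).tolist()) for d in place_of(p,"tub_center")[:3]])
```

```text
[(0.66, [620.7, -22.4, 36.0])]
```

View pics/rect.png

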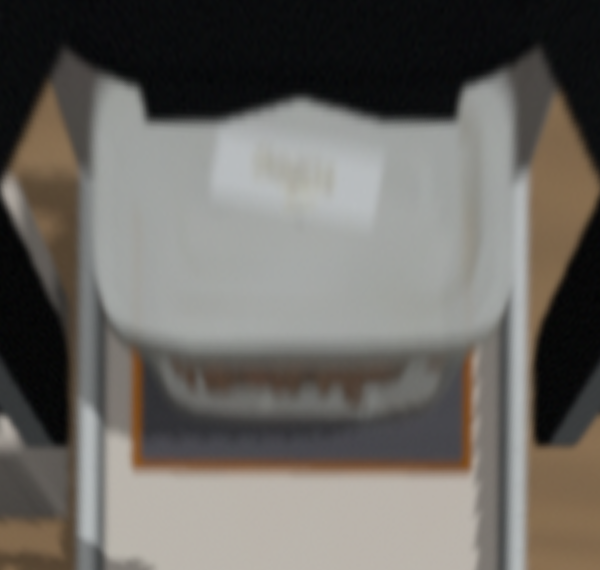

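The rectified view shows the tub against the stop and about square: front lid edge near row 350, tray frame line near row 468. I'll quantify the skew.

Run:
```python
import cv2,numpy as np
i=cv2.imread('pics/rect.png').astype(float); g=cv2.GaussianBlur(i,(0,0),3).mean(2)
d=np.diff(g,axis=0)
def line(cols,r0,r1,f): 
    r=[r0+np.argmax(f*d[r0:r1,c]) for c in cols]; k=np.polyfit(cols,r,1); res=np.array(r)-np.polyval(k,cols); return np.round(r[::30],0),"slope deg",np.degrees(np.arctan(k[0])).round(2),res.std().round(2)
print("lid front",line(np.arange(180,430),320,375,-1))
o=(i[:,:,2]-i[:,:,0]); o=cv2.GaussianBlur(o,(0,0),2); cols=np.arange(160,450); r=450+o[450:485][:,cols].argmax(0); print("orange",r[::40],np.degrees(np.arctan(np.polyfit(cols,r,1)[0])))
rows=np.arange(380,450)
for a,b in((120,150),(455,485)):
    c=a+o[rows][:,a:b].argmax(1); print("orange side",c[[0,-1]])
s=np.array([[np.argmax(g[r,60:130][1:]-g[r,60:130][:-1])+60,500+np.argmin(np.diff(g[r,490:540]))-10] for r in range(180,290,10)]); print(s.T)
```

```text
lid front (array([348, 352, 352, 352, 352, 352, 351, 349, 346]), 'slope deg', np.float64(-0.86), np.float64(1.37))
orange [465 465 465 466 466 466 467 467] 0.501101613560512
orange side [137 136]
orange side [467 467]
[[ 92  80  79  79  79  79  79  78  78  78  78]
 [529 528 527 527 527 527 527 527 527 526 526]]
```

The tub seems about 1° skewed, with its +y side lagging: lid slope −0.9° against tray +0.5°. I turn the fingers about 0.9° and re-seat it with the same gentle two-finger push.

servo_tool --series '[{"offset": [0, 0, 0], "delta_rot": [0, 0, 0.1]}, {"offset": [0, 0, 1], "delta_rot": [0, 0, 0]}, {"offset": [-0.3, 0, 1], "delta_rot": [0, 0, 0]}, {"offset": [-0.5, 0, 1], "delta_rot": [0, 0, 0]}, {"offset": [-0.5, 0, 0], "delta_rot": [0, 0, 0]}]'

```text
clock: 12.95
tcp_pos: [542.0, -35.6, 28.9]
tcp_rot: [3.137, -0.01, -2.982]
force: [0.3, -1.0, 0.6]
opening: 86.0
grasp_force: 0.0
```

servo_tool --series '[{"offset": [-0.25, 0, 0], "delta_rot": [0, 0, 0]}, {"offset": [-0.08, 0, 0], "delta_rot": [0, 0, 0]}, {"offset": [-0.05, 0, 0], "delta_rot": [0, 0, 0]}, {"offset": [0, 0, 0], "delta_rot": [0, 0, 0]}, {"offset": [0, 0, 0], "delta_rot": [0, 0, 0]}]'

```text
clock: 13.58
tcp_pos: [560.8, -34.6, 35.6]
tcp_rot: [-3.141, 0.0, -2.981]
force: [0.4, -0.0, 0.1]
opening: 85.2
grasp_force: 0.0
```

servo_tool --series '[{"offset": [-0.04, 0, 0], "delta_rot": [0, 0, 0]}, {"offset": [-0.02, 0, 0], "delta_rot": [0, 0, 0]}, {"offset": [0, 0, 0], "delta_rot": [0, 0, 0]}, {"offset": [0, 0, 0], "delta_rot": [0, 0, 0]}, {"offset": [0, 0, 0], "delta_rot": [0, 0, 0]}]'

```text
clock: 14.2
tcp_pos: [563.0, -34.1, 35.3]
tcp_rot: [3.141, -0.001, -2.98]
force: [-2.5, -0.2, 2.1]
opening: 85.5
grasp_force: 1.2
```

servo_tool --series '[{"offset": [-0.03, 0, 0], "delta_rot": [0, 0, 0]}, {"offset": [0, 0, 0], "delta_rot": [0, 0, 0]}, {"offset": [0, 0, 0], "delta_rot": [0, 0, 0]}, {"offset": [0, 0, 0], "delta_rot": [0, 0, 0]}, {"offset": [0, 0, 0], "delta_rot": [0, 0, 0]}]'

```text
clock: 14.82
tcp_pos: [563.4, -33.7, 35.1]
tcp_rot: [3.141, -0.003, -2.98]
force: [-5.5, -0.0, 3.8]
opening: 85.2
grasp_force: 2.7
```

servo_tool --series '[{"offset": [-0.03, 0, 0], "delta_rot": [0, 0, 0]}, {"offset": [0, 0, 0], "delta_rot": [0, 0, 0]}, {"offset": [0, 0, 0], "delta_rot": [0, 0, 0]}, {"offset": [0, 0, 0], "delta_rot": [0, 0, 0]}, {"offset": [0, 0, 0], "delta_rot": [0, 0, 0]}]'

```text
clock: 15.45
tcp_pos: [563.6, -33.4, 35.0]
tcp_rot: [3.14, -0.006, -2.979]
force: [-8.6, -0.4, 6.7]
opening: 85.6
grasp_force: 4.0
```

servo_tool --series '[{"offset": [0.4, 0, 0], "delta_rot": [0, 0, 0]}, {"offset": [0.6, 0, 0], "delta_rot": [0, 0, 0]}, {"offset": [0.8, 0, -1], "delta_rot": [0, 0, 0]}, {"offset": [0.7, 0, -1], "delta_rot": [0, 0, 0]}, {"offset": [0.5, 0, -1], "delta_rot": [0, 0, 0]}]'

```text
clock: 16.08
tcp_pos: [446.8, -53.1, 156.4]
tcp_rot: [-3.141, 0.002, -2.981]
force: [0.5, -0.8, 0.2]
opening: 85.5
grasp_force: 0.0
```

```bash
cat > rect.py <<'E'
from h import *
import sys
for n in ["wrist","top"]:
    p=snapshot(n); K=np.array(p["K"])
    a=np.radians(10.2); W=np.array([[np.cos(a),-np.sin(a)],[np.sin(a),np.cos(a)]])
    def project(X):
        c=(X-np.array(p["xyz"]))@cam(p); r=np.hypot(c[...,0],c[...,1]); th=np.arctan2(r,c[...,2])
        k=K[0,0]*(th if n=="wrist" else np.tan(th))/r
        return (K[0,2]+c[...,0]*k).astype(np.float32),(K[1,2]+c[...,1]*k).astype(np.float32)
    xs=np.arange(90,-130,-1/2); ys=np.arange(100,-100,-1/2)
    gx,gy=np.meshgrid(xs,ys,indexing='ij'); q=np.stack([gx,gy],-1)@W.T+[622,-22]
    X=np.concatenate([q,np.full(q.shape[:2]+(1,),66.)],-1)
    u,v=project(X); r=cv2.remap(np.ascontiguousarray(p["color"][:,:,::-1]),u,v,cv2.INTER_CUBIC)
    o=r if n=="wrist" else np.hstack([o,r])
    i=r.astype(float); g=cv2.GaussianBlur(i,(0,0),2).mean(2); d=np.diff(g,axis=0)
    if n=="wrist":
        cols=np.arange(120,290); rr=np.array([255+np.argmin(d[255:300,c]) for c in cols]); print("lid",rr[::20],np.degrees(np.polyfit(cols,rr,1)[0]))
        oo=cv2.GaussianBlur(i[:,:,2]-i[:,:,0],(0,0),2); rr=340+oo[340:365][:,cols].argmax(0); print("orange",rr[::20],np.degrees(np.polyfit(cols,rr,1)[0]))
    print(n,[(round(d["p"],2),np.round(w(p,d["centre"]),1).tolist()) for d in place_of(p,"tub_center")[:2]])
cv2.imwrite('pics/'+sys.argv[1],o)
E
python3 rect.py r2.png
```

```text
lid [271 273 273 273 273 272 272 272 271] -0.3554024024608161
orange [364 364 340 340 340 340 340 340 364] -3.009479528457468
wrist [(0.97, [619.6, -22.5, 39.9]), (0.56, [362.0, 64.6, 29.0])]
top [(0.9, [355.0, 67.0, 32.7]), (0.69, [621.4, -22.8, 41.7])]
```

View pics/r2.png

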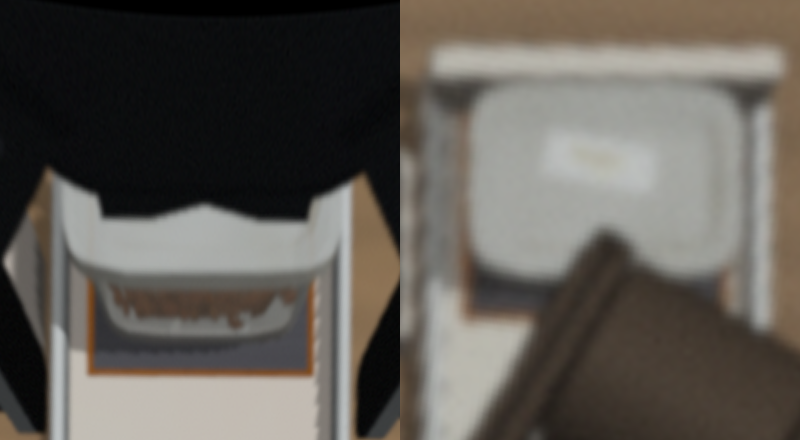

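Run:
```python
import cv2,numpy as np
i=cv2.imread('pics/r2.png').astype(float)
o=cv2.GaussianBlur(i[:,:,2]-i[:,:,0],(0,0),2); cols=np.arange(100,300)
w=o[362:388][:,cols]; w=np.clip(w-w.min(0),0,None)**3; r=362+(w*np.arange(26)[:,None]).sum(0)/w.sum(0); print("orange",r[::25].round(1),np.degrees(np.polyfit(cols,r,1)[0]))
g=cv2.GaussianBlur(i,(0,0),2).mean(2); d=np.diff(g,axis=0)
cols=np.arange(115,295)
def sub(c,a,b,f):
    e=np.clip(f*d[a:b,c],0,None)**2; return a+(e*np.arange(b-a)).sum()/e.sum()
r=np.array([sub(c,264,282,-1) for c in cols]);print("lid",r[::20].round(1),np.degrees(np.polyfit(cols,r,1)[0]))
cols=np.arange(490,720)
for n,a,b,f in(("stop back",30,60,1),("stop front",62,82,-1),("lid back",76,100,1)):
    r=np.array([sub(c,a,b,f) for c in cols]);print(n,r[::25].round(1),np.degrees(np.polyfit(cols,r,1)[0]))
```

```text
orange [372.3 372.6 372.7 372.9 373.  373.2 373.5 373.7] 0.41069611159706676
lid [269.9 272.2 272.4 272.1 272.3 272.  272.  272.  271.4] -0.19414444588649007
stop back [45.8 44.9 46.5 45.  46.9 45.6 47.1 45.9 47.3 46.3] 0.35919419821111614
stop front [74.  71.2 71.7 71.  72.4 70.7 72.7 70.9 72.9 73.9] 0.2705667709364589
lid back [91.6 88.  88.3 86.3 87.5 87.9 89.4 87.4 89.2 91.1] 0.17740195851262447
```

Residual skew is about 0.5°. One more light push with slightly more turn, reading the moment at contact.

servo_tool --series '[{"offset": [-0.6, 0, 1], "delta_rot": [0, 0, 0.05]}, {"offset": [-0.5, 0, 1], "delta_rot": [0, 0, 0]}, {"offset": [-0.5, 0, 1], "delta_rot": [0, 0, 0]}, {"offset": [-0.6, 0, 0], "delta_rot": [0, 0, 0]}, {"offset": [-0.5, 0, 0], "delta_rot": [0, 0, 0]}]'

```text
clock: 16.9
tcp_pos: [553.5, -35.6, 31.8]
tcp_rot: [3.14, -0.004, -2.989]
force: [0.3, 0.0, 0.6]
opening: 85.0
grasp_force: 0.0
```

servo_tool --series '[{"offset": [-0.17, 0, 0], "delta_rot": [0, 0, 0]}, {"offset": [-0.05, 0, 0], "delta_rot": [0, 0, 0]}, {"offset": [-0.03, 0, 0], "delta_rot": [0, 0, 0]}, {"offset": [0, 0, 0], "delta_rot": [0, 0, 0]}, {"offset": [0, 0, 0], "delta_rot": [0, 0, 0]}]'

```text
clock: 17.52
tcp_pos: [563.1, -34.8, 35.1]
tcp_rot: [3.141, -0.001, -2.989]
force: [-0.7, 0.5, -1.3]
opening: 85.6
grasp_force: 0.6
```

```bash
python3 -c "
from workcell import *
s=read_state();print(s['force'],s['moment'],s['tcp_pos'])"
```

```text
[-0.67306513  0.50705857 -1.26674595] [-0.01230392  0.20085915  0.05140678] [563.05042469 -34.81730978  35.12870115]
```

servo_tool --series '[{"offset": [-0.03, 0, 0], "delta_rot": [0, 0, 0]}, {"offset": [-0.02, 0, 0], "delta_rot": [0, 0, 0]}, {"offset": [0, 0, 0], "delta_rot": [0, 0, 0]}, {"offset": [0, 0, 0], "delta_rot": [0, 0, 0]}, {"offset": [0, 0, 0], "delta_rot": [0, 0, 0]}]'

```text
clock: 18.15
tcp_pos: [563.5, -34.2, 34.8]
tcp_rot: [3.14, -0.006, -2.988]
force: [-7.0, 0.3, 3.3]
opening: 85.5
grasp_force: 3.5
```

```bash
python3 -c "
from workcell import *
s=read_state();print(s['force'],s['moment'],s['tcp_pos'])"
```

```text
[-7.03346883  0.31657059  3.31775817] [0.18230219 1.03326309 0.34289984] [563.46549406 -34.18861411  34.77757276]
```

servo_tool --series '[{"offset": [-0.03, 0, 0], "delta_rot": [0, 0, 0]}, {"offset": [0, 0, 0], "delta_rot": [0, 0, 0]}, {"offset": [0, 0, 0], "delta_rot": [0, 0, 0]}, {"offset": [0, 0, 0], "delta_rot": [0, 0, 0]}, {"offset": [0, 0, 0], "delta_rot": [0, 0, 0]}]'

```text
clock: 18.77
tcp_pos: [563.6, -33.9, 34.7]
tcp_rot: [3.139, -0.009, -2.987]
force: [-9.6, -0.4, 5.0]
opening: 85.2
grasp_force: 4.9
```

```bash
python3 -c "
from workcell import *
s=read_state();print(s['force'],s['moment'],s['tcp_pos'])"
```

```text
[-9.55606702 -0.39042524  5.0010826 ] [0.19374675 1.42893305 0.42633976] [563.60304217 -33.94281219  34.68455771]
```

The moment shows only the +y finger bearing (45 mm off centre), so the lagging side is now pressed against the stop. I retreat, raise and shut the fingers.

servo_tool --series '[{"offset": [0.4, 0, 0], "delta_rot": [0, 0, 0]}, {"offset": [0.6, 0, 0], "delta_rot": [0, 0, 0]}, {"offset": [0.6, 0, -1], "delta_rot": [0, 0, 0]}, {"offset": [0.3, 0, -1], "delta_rot": [0, 0, 0]}, {"offset": [0.2, 0, -1], "delta_rot": [0, 0, 0]}]'

```text
clock: 19.4
tcp_pos: [484.0, -47.3, 157.1]
tcp_rot: [-3.141, 0.002, -2.99]
force: [0.4, -0.3, 0.5]
opening: 85.3
grasp_force: 0.0
```

servo_tool --series '[{"offset": [0, 0.9, -0.8], "delta_rot": [0, 0, 0]}, {"offset": [0, 0.9, 0], "delta_rot": [0, 0, 0]}, {"offset": [0, 0.9, 0], "delta_rot": [0, 0, 0]}, {"offset": [0, 0.9, 0], "delta_rot": [0, 0, 0]}, {"offset": [0, 0.9, 0], "delta_rot": [0, 0, 0]}]' --gripper 1

```text
clock: 20.02
tcp_pos: [457.2, 132.0, 188.2]
tcp_rot: [3.142, 0.003, -2.99]
force: [0.9, -0.3, 0.1]
opening: 0.3
grasp_force: 0.0
```

```bash
sed -i 's/\["wrist","top"\]/["wrist","top","side"]/' rect.py
python3 - <<'E'
from h import *
s=read_state(); print(s["tcp_pos"],s["tcp_rot"],s["opening"])
t=snapshot("top"); sd=snapshot("side"); wr=snapshot("wrist")
for n,p in(("t",t),("s",sd),("w",wr)):
    for l in("tub_center","housing_top"): print(n,l,[(round(d["p"],2),np.round(w(p,d["centre"]),1).tolist()) for d in place_of(p,l)[:2]])
# red paddle corners height in side view: intersect ray with vertical planes
p=sd;K=np.array(p["K"])
for z in(82,90,100,110,120):
    X=np.array([538,96-18,z+7.]); c=(X-p["xyz"])@cam(p); print(z,(K[:2,:2]@(c[:2]/c[2])+K[:2,2]).round(1))
a=cv2.resize(np.ascontiguousarray(t["color"][150:240,265:370,::-1]),(420,360),interpolation=cv2.INTER_CUBIC)
b=cv2.resize(np.ascontiguousarray(sd["color"][155:250,300:395,::-1]),(360,360),interpolation=cv2.INTER_CUBIC)
cv2.imwrite('pics/c3.png',np.hstack([a,b]))
E
```

```text
[457.20051053 132.04184947 188.19046659] [ 3.14152849  0.00331122 -2.98986102] 0.3458773077872711
t tub_center [(0.97, [617.5, -22.7, 39.5]), (0.62, [355.8, 66.5, 31.3])]
t housing_top [(0.85, [568.9, 100.2, 62.7])]
s tub_center [(0.84, [358.6, 65.6, 31.3])]
s housing_top [(0.7, [571.1, 104.0, 61.7]), (0.16, [579.0, -377.1, 1.6])]
w tub_center [(0.61, [622.4, -22.1, 39.1])]
w housing_top [(0.21, [685.0, 429.8, -1.6])]
82 [332.4 179.4]
90 [332.5 177.2]
100 [332.5 174.5]
110 [332.6 171.8]
120 [332.6 169.1]
```

View pics/c3.png

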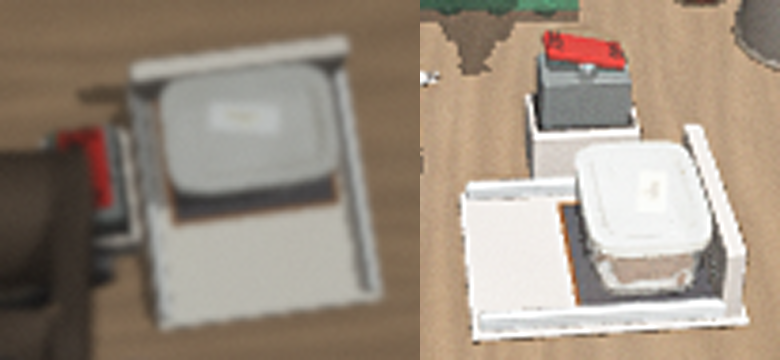

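The pictures show the tub home against the stop (top crop 245,130) and the rocker raised high on its column (side crop 585,50), still off. I move over the raised end.

servo_tool --series '[{"offset": [-0.9, -0.4, 0], "delta_rot": [0, 0, -0.1]}, {"offset": [-0.5, -0.4, 0], "delta_rot": [0, 0, 0]}, {"offset": [-0.5, -0.4, 0], "delta_rot": [0, 0, 0]}, {"offset": [0, 0, 0.5], "delta_rot": [0, 0, 0]}, {"offset": [0, 0, 0.3], "delta_rot": [0, 0, 0]}]'

```text
clock: 21.1
tcp_pos: [539.3, 94.8, 154.1]
tcp_rot: [3.141, -0.001, -2.973]
force: [0.6, 0.5, 0.1]
opening: 0.0
grasp_force: 0.0
```

Run:
```python
from h import *
s=read_state(); print(s["tcp_pos"],s["tcp_rot"],s["force"])
p=snapshot("wrist"); sd=snapshot("side"); save(p,'w4.png')
print([(round(d["p"],2),np.round(w(p,d["centre"]),1).tolist()) for d in place_of(p,"housing_top")[:2]])
hsv=cv2.cvtColor(np.ascontiguousarray(p["color"]),cv2.COLOR_RGB2HSV); m=((hsv[...,0]<8)|(hsv[...,0]>172))&(hsv[...,1]>150)&(hsv[...,2]>80)
n,l,st,c=cv2.connectedComponentsWithStats(m.astype(np.uint8)); print([(st[i].tolist()) for i in range(1,n) if st[i,4]>60])
a=cv2.resize(np.ascontiguousarray(p["color"][150:,200:500,::-1]),(480,400)); b=cv2.resize(np.ascontiguousarray(sd["color"][150:220,310:365,::-1]),(314,400),interpolation=cv2.INTER_CUBIC)
cv2.imwrite('pics/c4.png',np.hstack([a,b]))
```

```text
[539.32447205  94.78957036 154.09934038] [ 3.14131961e+00 -1.49951312e-03 -2.97338625e+00] [0.61444506 0.5158262  0.13558373]
[]
[[294, 232, 58, 28, 893], [513, 305, 47, 47, 1031]]
```

View pics/c4.png

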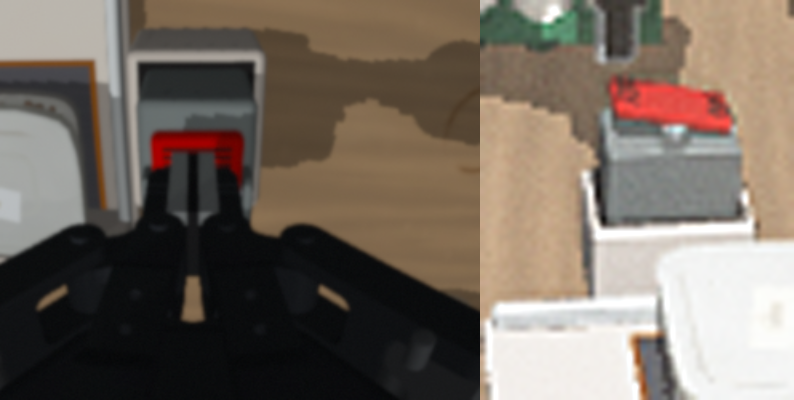

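The tips are centred over the paddle's raised end, 5 mm in from its edge (side crop 618,60; paddle end 610,85). I descend slowly.

servo_tool --series '[{"offset": [-0.04, 0, 0.12], "delta_rot": [0, 0, 0]}, {"offset": [0, 0, 0.12], "delta_rot": [0, 0, 0]}, {"offset": [0, 0, 0.12], "delta_rot": [0, 0, 0]}, {"offset": [0, 0, 0.06], "delta_rot": [0, 0, 0]}, {"offset": [0, 0, 0], "delta_rot": [0, 0, 0]}]'

```text
clock: 21.88
tcp_pos: [540.9, 96.0, 138.2]
tcp_rot: [3.142, -0.001, -2.972]
force: [0.4, -0.3, 0.3]
opening: -0.0
grasp_force: 0.0
```

servo_tool --series '[{"offset": [0, 0, 0.04], "delta_rot": [0, 0, 0]}, {"offset": [0, 0, 0.04], "delta_rot": [0, 0, 0]}, {"offset": [0, 0, 0.04], "delta_rot": [0, 0, 0]}, {"offset": [0, 0, 0], "delta_rot": [0, 0, 0]}, {"offset": [0, 0, 0], "delta_rot": [0, 0, 0]}]'

```text
clock: 22.5
tcp_pos: [541.1, 95.9, 133.7]
tcp_rot: [3.142, -0.0, -2.972]
force: [0.4, 0.5, -0.0]
opening: -0.1
grasp_force: 0.0
```

servo_tool --series '[{"offset": [0, 0, 0.04], "delta_rot": [0, 0, 0]}, {"offset": [0, 0, 0.04], "delta_rot": [0, 0, 0]}, {"offset": [0, 0, 0.04], "delta_rot": [0, 0, 0]}, {"offset": [0, 0, 0], "delta_rot": [0, 0, 0]}, {"offset": [0, 0, 0], "delta_rot": [0, 0, 0]}]'

```text
clock: 23.12
tcp_pos: [541.0, 95.9, 130.6]
tcp_rot: [-3.141, -0.001, -2.972]
force: [-4.1, -0.9, 7.6]
opening: -0.0
grasp_force: 4.1
```

servo_tool --series '[{"offset": [0, 0, 0.04], "delta_rot": [0, 0, 0]}, {"offset": [0, 0, 0.04], "delta_rot": [0, 0, 0]}, {"offset": [0, 0, 0], "delta_rot": [0, 0, 0]}, {"offset": [0, 0, 0], "delta_rot": [0, 0, 0]}, {"offset": [0, 0, 0], "delta_rot": [0, 0, 0]}]'

```text
clock: 23.75
tcp_pos: [541.1, 95.9, 125.5]
tcp_rot: [3.142, -0.0, -2.972]
force: [-0.1, 0.1, 0.7]
opening: 0.0
grasp_force: 0.3
```

Contact was near z = 131, and the force fell away at 125.5, so it probably snapped. I lift off and look.

servo_tool --series '[{"offset": [0, 0, -0.5], "delta_rot": [0, 0, 0]}, {"offset": [0, 0, -0.8], "delta_rot": [0, 0, 0]}, {"offset": [0.8, 0, -0.5], "delta_rot": [0, 0, 0]}, {"offset": [0.8, 0.8, 0], "delta_rot": [0, 0, 0]}, {"offset": [0.8, 0.8, 0], "delta_rot": [0, 0, 0]}]'

```text
clock: 24.38
tcp_pos: [435.0, 143.2, 198.0]
tcp_rot: [3.141, 0.001, -2.973]
force: [-0.4, 0.5, 1.5]
opening: -0.0
grasp_force: 0.0
```

servo_tool --series '[{"offset": [0, 1, -0.5], "delta_rot": [0, 0, 0]}, {"offset": [0, 1, 0], "delta_rot": [0, 0, 0]}, {"offset": [0, 1, 0], "delta_rot": [0, 0, 0]}, {"offset": [0, 1, 0], "delta_rot": [0, 0, 0]}, {"offset": [0, 1, 0], "delta_rot": [0, 0, 0]}]'

```text
clock: 25.0
tcp_pos: [401.6, 341.3, 217.6]
tcp_rot: [3.141, 0.001, -2.972]
force: [0.2, 0.2, -0.3]
opening: -0.1
grasp_force: 0.0
```

Run:
```python
from h import *
s=read_state(); print(s["tcp_pos"],s["force"])
t=snapshot("top"); sd=snapshot("side")
for p in (t,sd): print([(round(d["p"],2),np.round(w(p,d["centre"]),1).tolist()) for d in place_of(p,"tub_center")[:2]])
a=cv2.resize(np.ascontiguousarray(t["color"][150:240,265:370,::-1]),(420,360),interpolation=cv2.INTER_CUBIC)
b=cv2.resize(np.ascontiguousarray(sd["color"][155:250,300:395,::-1]),(360,360),interpolation=cv2.INTER_CUBIC)
cv2.imwrite('pics/c5.png',np.hstack([a,b]))
K=np.array(t["K"]); th=np.radians(9.8); W=np.array([[np.cos(th),-np.sin(th)],[np.sin(th),np.cos(th)]])
gx,gy=np.meshgrid(np.arange(90,-100,-.5),np.arange(100,-100,-.5),indexing='ij')
q=np.stack([gx,gy],-1)@W.T+[622,-22]; c=(np.concatenate([q,np.full(gx.shape+(1,),66.)],-1)-t["xyz"])@cam(t); c=c/c[...,2:]
r=cv2.remap(np.ascontiguousarray(t["color"]),(K[0,0]*c[...,0]+K[0,2]).astype(np.float32),(K[1,1]*c[...,1]+K[1,2]).astype(np.float32),cv2.INTER_CUBIC).astype(float)
g=cv2.GaussianBlur(r,(0,0),2).mean(2); d=np.diff(g,axis=0); cols=np.arange(100,300)
for n,a,b,f in(("stop back",30,60,1),("stop front",62,82,-1),("lid back",76,100,1),("lid front",250,300,-1),("tray lip",290,330,1)):
    R_=[]
    for cc in cols:
        e=np.clip(f*d[a:b,cc],0,None)**3; R_.append(a+(e*np.arange(b-a)).sum()/e.sum())
    R_=np.array(R_); print(n,R_[::25].round(1),np.degrees(np.polyfit(cols,R_,1)[0]).round(2))
```

```text
[401.6168468  341.33943597 217.58164092] [ 0.24113325  0.19633919 -0.26076982]
[(0.77, [621.2, -21.4, 40.4]), (0.76, [355.6, 63.2, 32.3])]
[(0.97, [358.9, 65.0, 31.2]), (0.72, [622.7, -25.1, 35.8])]
stop back [46.  46.8 46.3 46.7 45.9 46.2 46.1 46.1] 0.02
stop front [73.3 71.4 70.9 71.4 71.5 71.6 72.2 71.9] 0.03
lid back [88.6 87.4 88.4 87.5 87.1 86.7 87.3 86.9] -0.06
lid front [269.7 275.5 276.3 276.9 276.5 276.6 276.4 275.2] 0.31
tray lip [319.1 319.  319.  319.  319.2 319.  319.1 318.6] 0.01
```

View pics/c5.png

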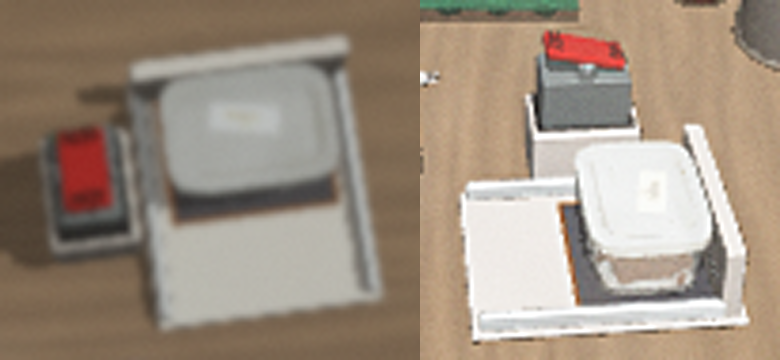

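The tub is square to the stop within about 0.1°. The rocker, however, still shows its −x end up: I stopped at about dead centre and it sprang back. I return and press a few mm further.

servo_tool --series '[{"offset": [0, -1, 0], "delta_rot": [0, 0, 0]}, {"offset": [0, -1, 0], "delta_rot": [0, 0, 0]}, {"offset": [0, -1, 0], "delta_rot": [0, 0, 0]}, {"offset": [0, -1, 0], "delta_rot": [0, 0, 0]}, {"offset": [0, -1, 0.5], "delta_rot": [0, 0, 0]}]'

```text
clock: 25.82
tcp_pos: [437.1, 140.6, 199.3]
tcp_rot: [-3.141, 0.005, -2.973]
force: [0.9, 0.7, 0.5]
opening: 0.2
grasp_force: 0.0
```

servo_tool --series '[{"offset": [-0.8, -0.8, 0], "delta_rot": [0, 0, 0]}, {"offset": [-0.8, -0.8, 0], "delta_rot": [0, 0, 0]}, {"offset": [-0.8, 0, 0.5], "delta_rot": [0, 0, 0]}, {"offset": [0, 0, 0.8], "delta_rot": [0, 0, 0]}, {"offset": [0, 0, 0], "delta_rot": [0, 0, 0]}]'

```text
clock: 26.45
tcp_pos: [538.8, 94.7, 142.5]
tcp_rot: [3.141, -0.007, -2.974]
force: [-1.2, 0.4, -0.3]
opening: 0.2
grasp_force: 0.0
```

servo_tool --series '[{"offset": [0, 0, 0.1], "delta_rot": [0, 0, 0]}, {"offset": [0, 0, 0.1], "delta_rot": [0, 0, 0]}, {"offset": [0, 0, 0.05], "delta_rot": [0, 0, 0]}, {"offset": [0, 0, 0.05], "delta_rot": [0, 0, 0]}, {"offset": [0, 0, 0], "delta_rot": [0, 0, 0]}]'

```text
clock: 27.08
tcp_pos: [541.0, 96.0, 133.7]
tcp_rot: [-3.142, -0.0, -2.972]
force: [-0.5, -0.5, 0.3]
opening: -0.3
grasp_force: 0.0
```

servo_tool --series '[{"offset": [0, 0, 0.05], "delta_rot": [0, 0, 0]}, {"offset": [0, 0, 0.04], "delta_rot": [0, 0, 0]}, {"offset": [0, 0, 0.02], "delta_rot": [0, 0, 0]}, {"offset": [0, 0, 0], "delta_rot": [0, 0, 0]}, {"offset": [0, 0, 0], "delta_rot": [0, 0, 0]}]'

```text
clock: 27.7
tcp_pos: [541.4, 96.0, 131.5]
tcp_rot: [-3.141, -0.0, -2.972]
force: [-5.2, 0.2, 9.0]
opening: 0.1
grasp_force: 4.7
```

servo_tool --series '[{"offset": [0, 0, 0.04], "delta_rot": [0, 0, 0]}, {"offset": [0, 0, 0.04], "delta_rot": [0, 0, 0]}, {"offset": [0, 0, 0], "delta_rot": [0, 0, 0]}, {"offset": [0, 0, 0], "delta_rot": [0, 0, 0]}, {"offset": [0, 0, 0], "delta_rot": [0, 0, 0]}]'

```text
clock: 28.32
tcp_pos: [541.1, 95.9, 126.0]
tcp_rot: [3.142, -0.0, -2.972]
force: [-1.1, -0.1, 0.8]
opening: -0.5
grasp_force: 0.7
```

servo_tool --series '[{"offset": [0, 0, 0.03], "delta_rot": [0, 0, 0]}, {"offset": [0, 0, 0.03], "delta_rot": [0, 0, 0]}, {"offset": [0, 0, 0.02], "delta_rot": [0, 0, 0]}, {"offset": [0, 0, 0], "delta_rot": [0, 0, 0]}, {"offset": [0, 0, 0], "delta_rot": [0, 0, 0]}]'

```text
clock: 28.95
tcp_pos: [541.1, 95.9, 122.9]
tcp_rot: [-3.142, 0.0, -2.972]
force: [0.2, -0.1, 0.6]
opening: -0.1
grasp_force: 0.0
```

```bash
cat > sw.py <<'E'
from h import *
sd=snapshot("side"); hsv=cv2.cvtColor(np.ascontiguousarray(sd["color"][155:182,325:375]),cv2.COLOR_RGB2HSV)
m=((hsv[...,0]<8)|(hsv[...,0]>172))&(hsv[...,1]>140)&(hsv[...,2]>70)
ys,xs=np.nonzero(m)
for x in range(xs.min(),xs.max()+1,2): c=ys[xs==x]; print(x+325,c.min()+155 if len(c) else None,c.max()+155 if len(c) else None,end=' | ')
E
python3 sw.py
```

```text
333 170 172 | 335 170 173 | 337 169 173 | 339 165 172 | 341 165 171 | 343 165 171 | 345 164 170 | 347 164 170 | 349 163 170 | 351 163 169 | 353 166 169 |
```

The near edge now slopes the other way: row 172–173 at the −x end, 169 at the far end. The rocker has flipped and the contact force is zero. I lift off and verify.

servo_tool --series '[{"offset": [0, 0, -0.4], "delta_rot": [0, 0, 0]}, {"offset": [0, 0, -0.8], "delta_rot": [0, 0, 0]}, {"offset": [0.8, 0, -0.7], "delta_rot": [0, 0, 0]}, {"offset": [0.8, 0.8, 0], "delta_rot": [0, 0, 0]}, {"offset": [0.8, 0.8, 0], "delta_rot": [0, 0, 0]}]'

```text
clock: 29.62
tcp_pos: [435.4, 143.1, 200.9]
tcp_rot: [-3.142, 0.003, -2.973]
force: [0.2, 0.6, 0.6]
opening: -0.2
grasp_force: 0.0
```

servo_tool --series '[{"offset": [0, 0.8, 0], "delta_rot": [0, 0, 0]}, {"offset": [0, 0.8, 0], "delta_rot": [0, 0, 0]}, {"offset": [0, 0, 0], "delta_rot": [0, 0, 0]}, {"offset": [0, 0, 0], "delta_rot": [0, 0, 0]}, {"offset": [0, 0, 0], "delta_rot": [0, 0, 0]}]'

```text
clock: 30.25
tcp_pos: [425.2, 205.1, 199.2]
tcp_rot: [-3.141, 0.0, -2.973]
force: [0.1, -0.1, 0.0]
opening: -0.0
grasp_force: 0.0
```

```bash
python3 sw.py; python3 -c "
from h import *
for n in('top','side'):
    p=snapshot(n); print([(round(d['p'],2),np.round(w(p,d['centre']),1).tolist()) for d in place_of(p,'tub_center')[:2]])"
```

```text
333 167 172 | 335 166 173 | 337 166 173 | 339 166 172 | 341 165 171 | 343 165 171 | 345 164 170 | 347 164 170 | 349 163 170 | 351 163 169 | 353 166 168 | [(0.59, [620.2, -23.0, 39.2]), (0.55, [355.3, 65.6, 30.8])]
[(0.75, [619.7, -22.2, 38.2]), (0.7, [357.9, 62.8, 27.4])]
```

The rocker stays on with the arm clear, and the tub is still home.

```bash
python3 -c "
from workcell import *
print(job_done())"
```

```text
the job is handed in; nothing more can be done
None
```

I handed the job in at about 30 s: the tub is flat against the back stop, square to within about 0.1° in the top camera. The rocker is on with the arm clear; it took two presses, since the first sprang back at dead centre, and contact forces read about 10 N or less at the end of each move.

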